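Clamp the straightedge to the clip rail with the cam lever

ROBOT

A 7-joint arm with a two-finger parallel gripper is mounted at the origin on the work surface. World frame = base frame: x ahead of the robot, y to its left, z up, the work surface at z = 0. Lengths are in m, angles in rad, forces in N, time in s.
With the tool pointing down it reaches from about 0.425 to 0.875 m from the base axis. Payload 4.7 kg.
Tool frame: the origin (TCP) lies at the very end of the fingers, on their centre line; the grasp point (between the pads) lies 19 mm behind it; z points along the fingers, y is the line along which they close (so a half turn about z gives the same grasp; the last joint's range is limited). The gripper opens to 87 mm and grips with 3 to 60 N. Pads are 19 mm wide; open, the fingers measure 117 mm over their backs; the gripper's body (75 mm by 190 mm) begins 51 mm behind the grasp point.
Start: joints at [-1.096, 0.321, -0.07, 1.45, 0.023, 1.371, -0.057], TCP at [0.289, 0.582, 0.223] pointing down, gripper open.
Joint ranges: [-2.86, 2.86], [-0.3, 2.09], [-1.38, 1.24], [0.06, 2.45], [-1.56, 4.7], [0.09, 2.05], [-2.69, 2.69]. Speed limits (rad/s): [2.57, 2.57, 3.14, 3.14, 3.14, 3.14, 3.14].

INTERFACE

Orientations are given as a 3x3 rotation matrix whose columns are the frame's x, y, z axes.
In Python, from station import bot gives the robot as it stands. The module is installed in compiled form; this text tells all that it offers. Calls block until the motion is done:
- bot.goto(position, orientation): joint-space move of the TCP to a pose.
- bot.line_to(position, orientation=None, vel=0.15, guard=None): straight line of the TCP; orientation=None keeps the orientation; vel is the mean speed in m/s. With guard (N) it stops when the force on the tool has changed by that much, and returns True; else False.
- bot.move_j(angles): joint-space move.
- bot.command_gripper(opening, squeeze=None): finger opening in m; squeeze is the grip in N (None keeps the last); returns when the fingers have stopped.
- bot.dwell(seconds).
- bot.ik(position, orientation): joint angles nearest the present ones, or None.
- bot.read_state(): the state.
- bot.read_camera(name): name is "side" or "top"; returns the picture (480x640x3 uint8, red, green, blue); there is no depth.
- bot.camera_model(name): a dict with "fx", "fy", "cx", "cy" (pixels), "camera_from_world" (4x4, takes a point from world to camera coordinates). Camera axes: x right, y down, z forward; pixel columns grow to the right and rows downward; lengths in m; the calibration is good to about 2 mm. A picture is of the moment at which its call begins. camera_model takes no time and is no camera call.
A pose or a line that the arm cannot do raises bot.MotionError and nothing moves.
- bot.sign_off(): hands the job in; it is judged then, once.
Trained networks look in the newest picture that a camera, given by its name, has taken for a name from the list of things; names that differ only in an ending like _2 or _b are one class to them, and where a whole thing is asked for, a point or a joint stands for the part that bears it (a point fixed in the world has none). Each returns a list of dicts, best first, with "score" (0 to 1); they miss things now and then, are a little off and sometimes report something else, mostly with a low value. They report only what shows in the picture. A call takes as long as a camera call. They do not tell look-alikes from the thing itself.
- bot.boxes_of(name, camera): "rect" ([centre column, centre row, width, height] in pixels, round what is visible of it).
- bot.landmark_of(name, camera): "position" ([column, row] in pixels: a listed point, or the origin of a listed thing).
The state is a dict: "time_s": time; "joint_pos": joint angles; "joint_velocities": joint speeds; "tau": joint torques, N m; "tool_pos": TCP position; "tcp_rot": TCP orientation; "force": force on the tool from outside, world axes, zero at the start; "torque": the same for the moment, N m; "opening": finger opening in m; "grasp_force": force on a finger pad.
Only numpy, scipy, OpenCV 4.12 (cv2) and the standard library are available. Lean on these libraries where they do the work, as an engineer would, in place of code of your own. Each camera call takes 0.05 s, during which the arm holds its last target. There are 200 camera calls.

TASK

On the ringing bench, lay the straightedge flat in the marking jig with its long edge flush against the front edge of the wooden clip rail, about midway along it. Then swing the jig's cam lever up to the cam's highest lift, where the lever stands straight up from the jig, so that the rubber pad clamps the straightedge, and finish while still holding the lever there: it springs back if let go. Leave the scale, spool and jar undisturbed.

Things in the scene. Friction and masses are not known exactly. Their poses are not given: they have to be found in the camera images.
- straightedge: Loose aluminium straightedge: flat bar 240 x 50 x 10 mm (own x, y, z), about 350 g, with a wooden grip rail 110 long x 16 wide (own y) along its middle, from 10 to 52 mm above its underside. Origin: centre of its underside; x along its length, z up. Both long edges are alike. It starts on the bench at the robot's left of the jig.
- jig: Marking jig fixed on the bench, turned up to 0.2 rad. Origin: at bench height, below the middle of the clip rail's front edge; x along the rail, y from the cam towards the rail, z up. Plywood plate 260 (x) x 315 (y), its top at z = 10 mm. Jaw back plate up to z = 88 mm at y = -108, cam up to z = 117 mm at y = -147. Straightedge flush: its origin at jig y = -25, z = 10 mm.
- rail_edge (a point): Middle of the clip rail's front edge, at the plate's top (10 mm above the bench), axes as the jig: the straightedge's long edge goes along x here. The rail is a fixed wooden board, 280 (x) x 62 (y 0 to 62), its top 16 mm above the plate, with two steel spring clips near its back at x = -100 and +100 mm, to 50 mm above the plate.
- lever: Cam and its lever in one piece, turning about the jig's x axis. Origin: on the pivot axis in the arm's mid-plane, at jig x = 0, y = -147, z = 65 mm. Steel arm, 110 mm from pivot to peg. Down, the arm points to the jig's -y, 10 degrees above level; at highest lift it points straight up. It needs 1 to 4 N at the peg and springs back down if let go.
- peg (a point): Place to pinch the lever, on the axis of its black round peg, 14 mm across, which sticks out sideways (jig x = -6 to -62 mm) from the arm's end: at jig x = -35 mm. 84 mm above the bench with the lever down; 175 mm, straight over the pivot, with the lever straight up.
- cam (a joint): Angle of the cam and its lever: 0 with the lever down (its start), growing as the lever swings up; 1.4 rad where the arm stands straight up and the cam has its highest lift; stop at 2.2 rad, leaning over the straightedge. The lift falls off on both sides of 1.4.
- pad: Sprung rubber pad on the jaw that the cam drives towards the rail, 60 (x) x 8 mm, top 12 mm above the plate. Origin: on the plate, below the middle of its face towards the rail; axes as the jig. With the lever down the face is at jig y = -65 mm, leaving the straightedge about 15 mm to spare; it travels 18 mm to highest lift and then presses the straightedge with about 7 N.
- scale: Bystander: grey scale with a round black pan, 130 x 110 x 32 mm, origin at the centre of its underside.
- spool: Bystander: white plastic spool, 52 mm across, 35 mm high, origin at the centre of its underside.
- jar: Bystander: small whitish jar with a white cap, 56 mm across, 70 mm high, origin at the centre of its underside.
There are look-alikes about, which are no part of the job. Of the things shaped like the straightedge, the aluminium one is meant.

How it is judged:
By the outcome, as a careful person would: the job done as asked, in the order asked, and still so for the second after the job is handed in, while the arm keeps its last pose, push and grip.
It also fails if it takes over 58 s, if anything falls off the work surface, if the arm or the gripper's body presses on something with over 40 N, if the wrist force passes 120 N, or if a joint passes its speed limit or range.

## Working session

There is one attempt and no reset: what is moved stays moved. The work goes in short steps, each a Python script; the robot and the scene stay as the last script left them, time stands still between calls to the robot, and variables do not carry over. Pictures are saved under pics/ and viewed, at most 10 in all, crops included, and the job is handed in when it is done.

```bash
mkdir -p pics; python3 - <<'E'
from station import bot
import cv2
for c in("top","side"):
    im=bot.read_camera(c); cv2.imwrite(f"pics/{c}0.png",im[:,:,::-1])
    m=bot.camera_model(c); print(c,m)
    for n in("straightedge","jig","rail_edge","peg","lever","pad"):
        print(n,[(round(d['score'],2),[round(float(v)) for v in d['position']]) for d in bot.landmark_of(n,c)])
print(bot.read_state()['time_s'])
E
```

```text
top {'fx': 584.6120209258677, 'fy': 584.6120209258677, 'cx': 323.7637266929681, 'cy': 250.99984093179444, 'camera_from_world': array([[ 0.00856482, -0.99994545, -0.00597786,  0.12222382],
       [-0.98372797, -0.00735275, -0.17951384,  0.53349337],
       [ 0.1794601 ,  0.00741809, -0.98373728,  1.44303529],
       [ 0.        ,  0.        ,  0.        ,  1.        ]])}
straightedge [(0.87, [242, 258]), (0.84, [119, 270]), (0.63, [294, 164])]
jig [(0.94, [351, 286])]
rail_edge [(0.93, [353, 283])]
peg [(0.82, [459, 288])]
lever [(0.97, [414, 275])]
pad [(0.44, [376, 282])]
side {'fx': 453.71995271488856, 'fy': 453.71995271488856, 'cx': 317.5715806491231, 'cy': 238.1445356560628, 'camera_from_world': array([[ 0.92782727, -0.3729729 , -0.00527026, -0.44713967],
       [-0.21589171, -0.52543457, -0.82298802,  0.22212433],
       [ 0.30418305,  0.76472853, -0.56803428,  1.07911187],
       [ 0.        ,  0.        ,  0.        ,  1.        ]])}
straightedge [(0.75, [296, 216]), (0.66, [217, 244]), (0.62, [254, 177]), (0.61, [380, 222]), (0.45, [275, 198])]
jig [(0.64, [302, 274])]
rail_edge [(0.56, [301, 271])]
peg [(0.91, [326, 312]), (0.35, [374, 403])]
lever [(0.86, [327, 286])]
pad [(0.46, [311, 282])]
0.7
```

View pics/top0.png

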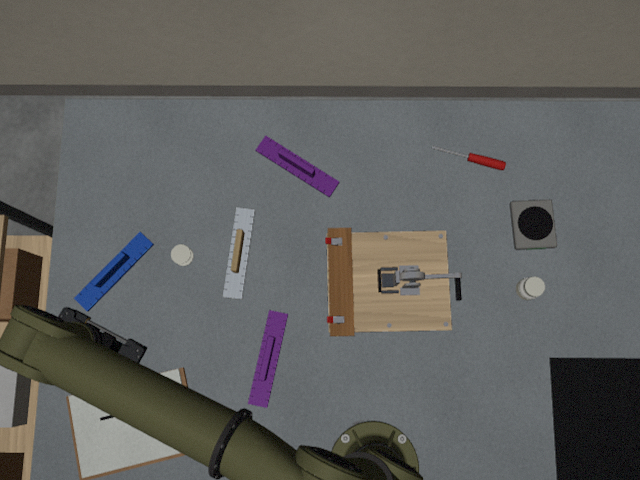

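View pics/side0.png

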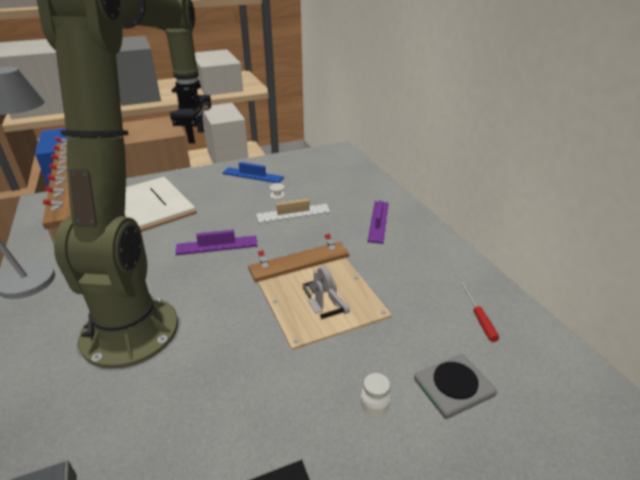

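Candidates in the top view are blue (115,270), silver with a wood grip (239,253), purple (297,165) and purple (268,358). The silver one at (239,253) fits the aluminium description. I'll check it in a metric crop, along with the jig.

```bash
cat > h.py <<'E'
import numpy as np,cv2
from station import bot
def ray(cam,uv,z):
    m=bot.camera_model(cam);T=m["camera_from_world"];R,t=T[:3,:3],T[:3,3]
    o=-R.T@t; d=R.T@np.array([(uv[0]-m["cx"])/m["fx"],(uv[1]-m["cy"])/m["fy"],1])
    return o+d*(z-o[2])/d[2]
def proj(cam,p):
    m=bot.camera_model(cam);T=m["camera_from_world"];q=T[:3,:3]@np.asarray(p,float)+T[:3,3]
    return np.array([m["fx"]*q[0]/q[2]+m["cx"],m["fy"]*q[1]/q[2]+m["cy"]])
def rect(mask,cam,z):   # largest blob -> world min-area rectangle
    n,l,s,c=cv2.connectedComponentsWithStats(mask.astype(np.uint8))
    k=1+np.argmax(s[1:,4]); cs,_=cv2.findContours((l==k).astype(np.uint8),cv2.RETR_EXTERNAL,cv2.CHAIN_APPROX_NONE)
    w=np.array([ray(cam,p,z)[:2]*1000 for p in cs[0][:,0]],np.float32)
    r=cv2.minAreaRect(w); return r
E
python3 - <<'E'
from h import *
im=cv2.imread("pics/top0.png"); hsv=cv2.cvtColor(im,cv2.COLOR_BGR2HSV)
for p in [(247,280),(238,250),(400,245),(340,270),(200,300),(330,290)]: print(p,hsv[p[1],p[0]])
def ins(x0,x1,y0,y1):
    m=np.zeros(im.shape[:2],bool);m[y0:y1,x0:x1]=1;return m
H,S,V=[hsv[:,:,i].astype(int) for i in range(3)]
se=(V>145)&ins(210,270,195,310)
gr=(S>70)&ins(210,262,205,305)
rail=(S>70)&(V<165)&ins(322,358,220,345)
wood=(S>60)&ins(322,470,215,345)
for n,m,z in(("se",se,.01),("grip",gr,.052),("rail",rail,.026),("wood",wood,.010)): print(n,rect(cv2.medianBlur(m.astype(np.uint8),3),"top",z))
for n,z,c in(("rail_edge",.01,"top"),("jig",0,"top"),("lever",.065,"top"),("peg",.084,"top"),("rail_edge",.01,"side"),("lever",.065,"side"),("peg",.084,"side")):
    print(n,c,ray(c,bot.landmark_of(n,c)[0]["position"],z).round(4))
cv2.imwrite("pics/c1.png",cv2.resize(im[190:350,205:475],None,fx=2.9,fy=2.9,interpolation=cv2.INTER_CUBIC))
E
```

```text
(247, 280) [ 90  11 115]
(238, 250) [ 19  85 138]
(400, 245) [ 17  73 157]
(340, 270) [ 15 141 114]
(200, 300) [ 95  14 111]
(330, 290) [ 14 145 104]
se ((535.0772705078125, 350.45123291015625), (48.99980163574219, 237.57847595214844), 83.31507110595703)
grip ((531.7599487304688, 346.6560363769531), (18.824350357055664, 107.57693481445312), 83.30587768554688)
rail ((459.67889404296875, 81.28665161132812), (276.57476806640625, 83.31409454345703), 0.4142058193683624)
wood ((465.401611328125, -38.12322998046875), (280.73651123046875, 317.7530517578125), 1.7076246738433838)
rail_edge top [0.4561 0.0511 0.01  ]
jig top [0.4502 0.054  0.    ]
lever top [ 0.4704 -0.0992  0.065 ]
peg top [ 0.4371 -0.208   0.084 ]
rail_edge side [0.454  0.0499 0.01  ]
lever side [ 0.4685 -0.0948  0.065 ]
peg side [ 0.4247 -0.195   0.084 ]
```

View pics/c1.png

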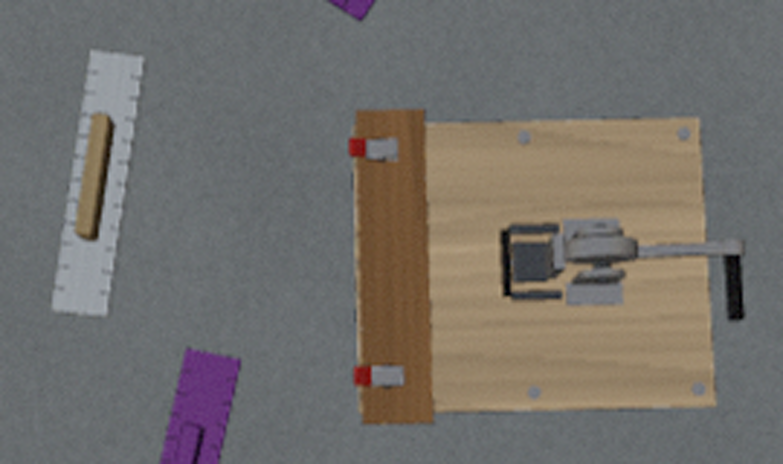

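The crop confirms it: a silver bar with a wood grip at crop (97,180), the rail front edge running (425,115)–(433,420), and the peg at (735,285). Next I'll fit the jig edges precisely.

```bash
python3 - <<'E'
from h import *
im=cv2.imread("pics/top0.png").astype(float)
g=cv2.GaussianBlur(im,(0,0),1)
sat=g[:,:,2]-g[:,:,0]; val=g[:,:,2]
def fit(name,ch,rows,c0,c1,z,axis=0,sign=1):
    P=[]
    for r in rows:
        v=ch[r,c0:c1] if axis==0 else ch[c0:c1,r]
        d=np.diff(v)*sign; k=np.argmax(d)
        if 0<k<len(d)-1:
            o=(d[k-1]-d[k+1])/(2*(d[k-1]-2*d[k]+d[k+1])+1e-9); x=c0+k+.5+o
            P.append(ray("top",(x,r) if axis==0 else (r,x),z)[:2])
    P=np.array(P,np.float32)
    vx,vy,x0,y0=cv2.fitLine(P,cv2.DIST_HUBER,0,1e-4,1e-4).ravel()
    if axis==0:
        if vx<0:vx,vy=-vx,-vy
    elif vy<0:vx,vy=-vx,-vy
    a=np.degrees(np.arctan2(vy,vx)); n=np.array([-vy,vx]); res=(P-[x0,y0])@n
    print(name,"ang",a.round(2),"pt",x0,y0,"std mm",res.std()*1000,len(P), "ends",P[0],P[-1])
    return a
fit("railfront z26",val,range(236,328),346,362,.026)
fit("railfront z10",val,range(236,328),346,362,.010)
fit("railback",sat,list(range(250,310)),320,336,.026,sign=1)
fit("platefar",sat,list(range(236,270))+list(range(305,326)),438,460,.010,sign=-1)
fit("platetop",sat,range(360,440),224,242,.010,axis=1,sign=1)
fit("platebot",sat,range(362,442),322,342,.010,axis=1,sign=-1)
fit("railtopend",sat,range(331,349),222,234,.026,axis=1,sign=1)
fit("railbotend",sat,range(332,350),328,342,.026,axis=1,sign=-1)
print("cam",-bot.camera_model("top")["camera_from_world"][:3,:3].T@bot.camera_model("top")["camera_from_world"][:3,3])
E
```

```text
railfront z26 ang 1.73 pt 0.48424652 0.053029306 std mm 0.6550777 92 ends [0.5768435  0.05498625] [0.34174442 0.04792031]
railfront z10 ang 1.73 pt 0.4866029 0.05235921 std mm 0.6621125 92 ends [0.5801942  0.05433716] [0.34257066 0.04719535]
railback ang 1.61 pt 0.46349767 0.11710833 std mm 0.21939382 60 ends [0.53931755 0.11907291] [0.38667852 0.11460062]
platefar ang 1.64 pt 0.4612037 -0.19761029 std mm 0.12879601 55 ends [ 0.5820121  -0.19417906] [ 0.34969744 -0.2010172 ]
platetop ang 91.66 pt 0.5946987 -0.08006035 std mm 0.1415508 80 ends [0.5914225 0.0318033] [ 0.59779215 -0.17612058]
platebot ang 91.64 pt 0.33362117 -0.060685284 std mm 0.2507367 80 ends [0.33136278 0.02736332] [ 0.33650026 -0.17422336]
railtopend ang 91.51 pt 0.59949976 0.085096896 std mm 0.12554024 18 ends [0.5989256  0.10831846] [0.6000115 0.0639636]
railbotend ang 91.41 pt 0.31989303 0.08333018 std mm 0.11799892 18 ends [0.3194725  0.10402191] [0.3206484  0.06112623]
cam [0.26479827 0.11543522 1.5160677 ]
```

```bash
cat >> h.py <<'E'
YAW=0.0286; U0=.4619; V0=.041
def jig(x,y,z,v0=None):
    v=(V0 if v0 is None else v0)+y; u=U0+x; c,s=np.cos(YAW),np.sin(YAW)
    return np.array([u*c-v*s,u*s+v*c,z])
def ori(yaw,t,sg=1):   # closing axis = sg*local y; body leaning by t towards local +x
    c,s=np.cos(yaw),np.sin(yaw); X=np.array([c,s,0]);Y=np.array([-s,c,0])*sg;Z=np.array([0,0,1.])
    z=-np.cos(t)*Z-np.sin(t)*X
    return np.column_stack([np.cross(Y,z),Y,z])
def tcp(g,R): return np.asarray(g)+R[:,2]*.019   # grasp point -> TCP
E
python3 - <<'E'
from h import *
print(bot.read_state()["tcp_rot"].round(2) if hasattr(bot.read_state()["tcp_rot"],'round') else bot.read_state()["tcp_rot"])
y0=np.radians(-6.65); b=np.array([.535,.3505,0]);X=np.array([np.cos(y0),np.sin(y0),0])
for sg in(1,-1):
  for t in (np.radians(20),):
    for n,g,yaw in(("pick",b+X*.03+[0,0,.041],y0),("place",jig(.03,-.032,.052),YAW)):
        R=ori(yaw,t,sg); q=bot.ik(tcp(g,R),R); print(n,sg,None if q is None else np.round(q,2))
  for t in (0,.2,.35):
    for n,g in(("pegdn",jig(-.035,-.2553,.084)),("pegup",jig(-.035,-.147,.175))):
        R=ori(YAW,t,sg); q=bot.ik(tcp(g,R),R); print(n,t,sg,None if q is None else np.round(q,2))
E
```

```text
[[-0.9   0.44  0.  ]
 [ 0.44  0.9   0.  ]
 [-0.    0.   -1.  ]]
pick 1 [-0.53  0.71  0.06  1.34 -0.24  1.39  1.06]
place 1 [-0.37  0.44  0.35  1.77 -0.15  1.31  1.63]
pegdn 0 1 [-0.53  0.14  0.97  2.08 -0.13  0.99  2.11]
pegup 0 1 [-0.54 -0.13  0.66  2.05  0.09  1.2   1.68]
pegdn 0.2 1 [-0.37  0.3   0.81  1.93 -0.14  1.18  2.09]
pegup 0.2 1 [-0.46  0.07  0.62  1.91 -0.    1.37  1.76]
pegdn 0.35 1 [-0.33  0.42  0.76  1.83 -0.14  1.32  2.09]
pegup 0.35 1 [-0.41  0.2   0.59  1.82 -0.04  1.5   1.8 ]
pick -1 [-0.78  0.75  0.45  1.35 -0.47  1.44 -1.93]
place -1 [-0.55  0.48  0.58  1.78 -0.24  1.32 -1.42]
pegdn 0 -1 [-0.46  0.13  0.9   2.07 -0.12  0.99 -1.05]
pegup 0 -1 [-0.58 -0.14  0.69  2.05  0.1   1.2  -1.47]
pegdn 0.2 -1 [-0.46  0.33  0.91  1.93 -0.18  1.19 -1.01]
pegup 0.2 -1 [-0.58  0.07  0.74  1.92 -0.01  1.37 -1.37]
pegdn 0.35 -1 [-0.44  0.48  0.91  1.83 -0.21  1.33 -0.98]
pegup 0.35 -1 [-0.54  0.22  0.74  1.82 -0.07  1.5  -1.31]
```

```bash
python3 - <<'E'
from h import *
y0=np.radians(-6.65); X=np.array([np.cos(y0),np.sin(y0),0])
R=ori(y0,np.radians(20)); g=np.array([.535,.3505,.041])+X*.03
bot.command_gripper(.07,40)
bot.goto(tcp(g+[0,0,.08],R),R); print(bot.line_to(tcp(g,R),vel=.12,guard=10))
bot.command_gripper(0.0,40); s=bot.read_state(); print(s["opening"],s["grasp_force"],s["time_s"])
bot.line_to(tcp(g+[0,0,.11],R),vel=.15); s=bot.read_state(); print(s["opening"],s["force"],s["time_s"])
R2=ori(YAW,np.radians(20)); p=jig(.03,-.032,.145)
bot.goto(tcp(p,R2),R2)
s=bot.read_state(); print(s["opening"],s["force"],s["time_s"])
a=bot.read_camera("top");b=bot.read_camera("side")
cv2.imwrite("pics/hold.png",np.hstack([a[150:400,200:500],b[130:380,180:480]])[:,:,::-1])
E
```

```text
False
0.015337629147391212 39.9944731593132 4.8583
0.015779242786041484 [ 0.39697837 -0.44188485 -3.43884582] 5.7417
0.015702481844403565 [-0.6579069   0.47073594 -3.44345664] 7.0
```

View pics/hold.png

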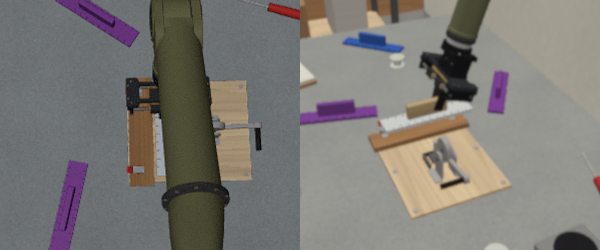

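The bar is held over the jig at about (425,115) in the right-hand crop. It may be drooping at its near end, so I'll overlay the expected outline.

```bash
python3 - <<'E'
from h import *
im=bot.read_camera("side")[:,:,::-1].copy()
k=4;x0,y0=245,215; c=cv2.resize(im[y0:y0+80,x0:x0+130],None,fx=k*1.5,fy=k*1.5,interpolation=cv2.INTER_CUBIC);k*=1.5
for z in(.104,.114):
  pts=[jig(x,y-.032,z) for x,y in((-.12,-.025),(.12,-.025),(.12,.025),(-.12,.025))]
  q=np.array([(proj("side",p)-[x0,y0]+.5)*k for p in pts],np.int32)
  cv2.polylines(c,[q],True,(0,0,255) if z<.11 else (0,255,0),1)
cv2.imwrite("pics/d.png",c)
E
```

```text
(no output)
```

View pics/d.png

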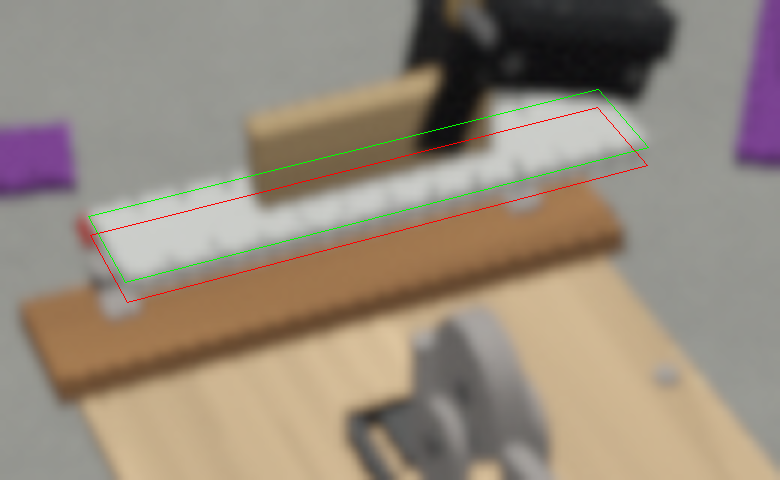

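The outline matches, so there's no meaningful droop. Next: lower it, press it against the rail, release.

```bash
python3 - <<'E'
from h import *
R=ori(YAW,np.radians(20))
def st(n):
    s=bot.read_state(); p=np.array(s["tool_pos"]); v=-p[0]*np.sin(YAW)+p[1]*np.cos(YAW)
    print(n,"v",v.round(4),"z",p[2].round(4),"F",np.round(s["force"],1),"op",round(s["opening"],4),"t",s["time_s"]); return v,p
bot.line_to(tcp(jig(.03,-.032,.075),R),vel=.15)
print(bot.line_to(tcp(jig(.03,-.032,.0515),R),vel=.04,guard=6)); v,p=st("down")
n=np.array([-np.sin(YAW),np.cos(YAW),0])
print(bot.line_to(p+n*.014,vel=.02,guard=8)); v,p=st("pushed")
im=bot.read_camera("side")[:,:,::-1]; cv2.imwrite("pics/p.png",cv2.resize(im[220:320,235:365],None,fx=6,fy=6,interpolation=cv2.INTER_CUBIC))
E
```

```text
False
down v 0.009 z 0.0335 F [-0.4  0.5 -3.3] op 0.0158 t 8.5
True
pushed v 0.013 z 0.0331 F [ 1.1 -0.3 -0.2] op 0.016 t 8.95
```

View pics/p.png

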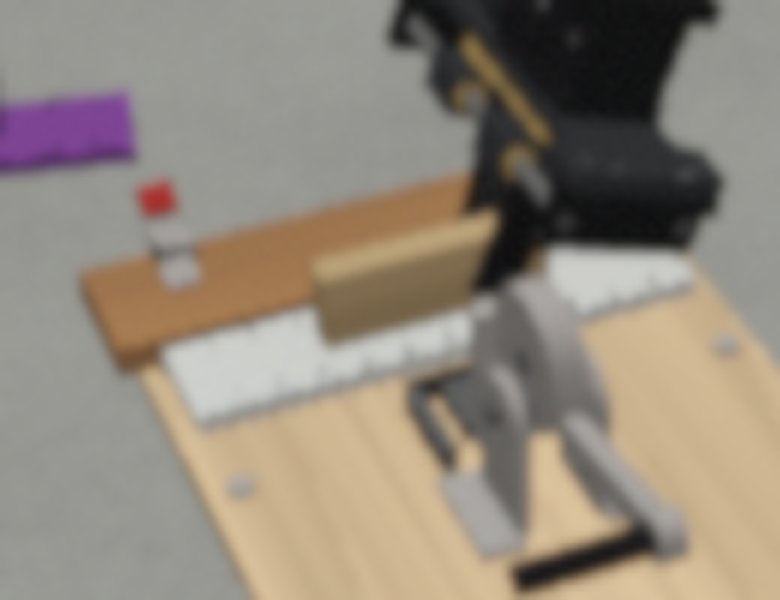

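It's lying on the plate near the rail, with contact at v≈0.013. I'll press a bit more firmly to square it, then release, retreat and check.

```bash
python3 - <<'E'
from h import *
R=ori(YAW,np.radians(20))
def st(n):
    s=bot.read_state(); p=np.array(s["tool_pos"]); v=-p[0]*np.sin(YAW)+p[1]*np.cos(YAW)
    print(n,"v",v.round(4),"z",p[2].round(4),"F",np.round(s["force"],1),"op",round(s["opening"],4),"t",s["time_s"]); return v,p
n=np.array([-np.sin(YAW),np.cos(YAW),0]); v,p=st("a")
print(bot.line_to(p+n*.006,vel=.015,guard=14)); v,p=st("pushed")
print(bot.line_to(p-[0,0,.003],vel=.02,guard=6)); st("pressed")
bot.command_gripper(.045); v,p=st("open")
bot.line_to(p-R[:,2]*.06,vel=.15)
Rp=ori(YAW,.2); V=.038
print(V0)
bot.goto(tcp(jig(-.035,-.2553,.155,V),Rp),Rp); st("abovepeg")
for c in("top","side"):
    im=bot.read_camera(c)
    for nme,z in(("peg",.084),("lever",.065)):
        d=bot.landmark_of(nme,c)
        if d:
            w=ray(c,d[0]["position"],z); e=proj(c,jig(-.035,-.2553,.084,V) if nme=="peg" else jig(0,-.147,.065,V))
            print(c,nme,round(d[0]["score"],2),w.round(4),"px",np.round(d[0]["position"],1),"exp",e.round(1))
    if c=="top":A=cv2.resize(im[210:350,310:480],None,fx=2.3,fy=2.3)
    else:B=cv2.resize(im[220:335,235:385],None,fx=2.6,fy=2.6)
h=min(len(A),len(B)); cv2.imwrite("pics/q.png",np.hstack([A[:h],B[:h]])[:,:,::-1])
E
```

```text
a v 0.013 z 0.0331 F [ 2.  -1.2 -1. ] op 0.0157 t 9.0
False
pushed v 0.0134 z 0.0333 F [ 1.7 -9.9  1.9] op 0.0154 t 9.575
True
pressed v 0.0131 z 0.0332 F [0.4 0.1 3.9] op 0.0158 t 9.7917
open v 0.0125 z 0.0326 F [-0.4 -0.2 -0.3] op 0.0447 t 10.5917
0.041
abovepeg v -0.2154 z 0.1357 F [ 0.1  1.3 -1.3] op 0.0449 t 12.125
top peg 0.51 [ 0.4415 -0.2008  0.084 ] px [456.4 285.8] exp [458.2 289.3]
top lever 0.63 [ 0.4633 -0.0998  0.065 ] px [414.  277.7] exp [412.4 277.1]
side peg 0.85 [ 0.4317 -0.1951  0.084 ] px [329.1 310.8] exp [331.4 313.5]
side lever 0.16 [ 0.4386 -0.0691  0.065 ] px [311.6 282.7] exp [325.5 286.6]
```

View pics/q.png

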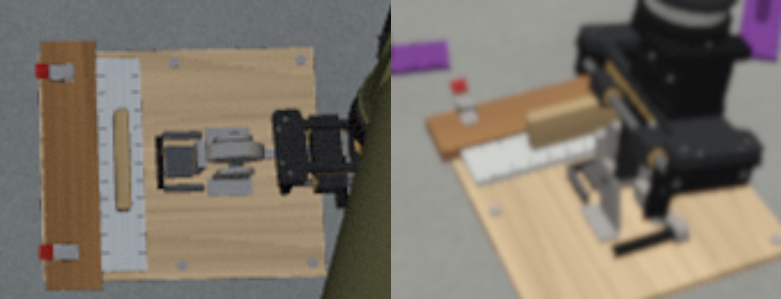

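The straightedge lies flush and centred on the rail (left crop, x≈100–145, y 58–272). Now the peg.

```bash
sed -i 's/V0=.041/V0=.0383/' h.py; python3 - <<'E'
from h import *
R=ori(YAW,.2); n=np.array([-np.sin(YAW),np.cos(YAW),0])
def st(m):
    s=bot.read_state(); p=np.array(s["tool_pos"]); g=p-R[:,2]*.019; v=g@n-V0
    print(m,"jy",v.round(4),"gz",g[2].round(4),"F",np.round(s["force"],1),"op",round(s["opening"],4),round(s["grasp_force"],1),"t",s["time_s"]); return p
bot.command_gripper(.065,8)
print(bot.line_to(tcp(jig(-.035,-.2553,.084),R),vel=.1,guard=5)); p=st("dn")
bot.command_gripper(0,8); st("pinch")
im=bot.read_camera("side")[:,:,::-1]; cv2.imwrite("pics/g.png",cv2.resize(im[240:340,265:395],None,fx=5,fy=5,interpolation=cv2.INTER_CUBIC))
E
```

```text
False
dn jy -0.2555 gz 0.0844 F [-0.2 -0.2 -0.2] op 0.0652 0.0 t 13.9583
pinch jy -0.2556 gz 0.084 F [-0.2 -1.  -0.7] op 0.0136 8.0 t 14.85
```

View pics/g.png

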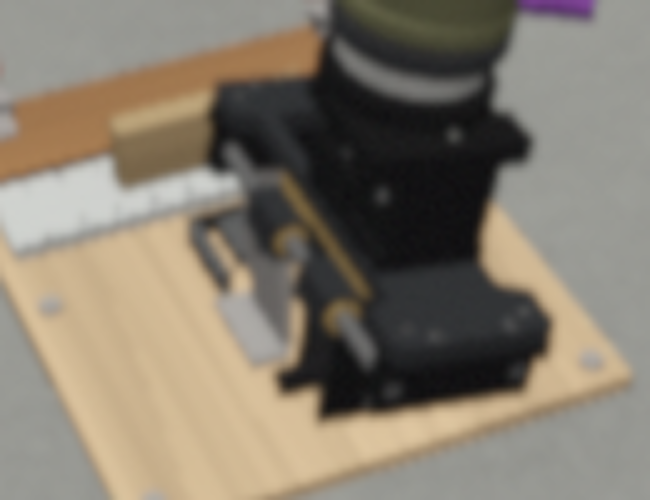

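The peg is pinched (opening 13.6 mm, side force about 1 N). Next, swing it up along the arc.

```bash
python3 - <<'E'
from h import *
R=ori(YAW,.2); n=np.array([-np.sin(YAW),np.cos(YAW),0])
def st(m):
    s=bot.read_state(); p=np.array(s["tool_pos"]); g=p-R[:,2]*.019; v=g@n-V0
    print(m,"jy",v.round(4),"gz",g[2].round(4),"F",np.round(s["force"],1),"op",round(s["opening"],4),round(s["grasp_force"],1),"t",round(s["time_s"],2)); return np.linalg.norm(s["force"])
bot.command_gripper(0,25); st("sq")
a0=np.pi/2-1.4
for q in np.linspace(0,1.4,15)[1:]:
    a=a0+q
    bot.line_to(tcp(jig(-.035,-.147-.11*np.cos(a),.065+.11*np.sin(a)),R),R,vel=.06)
    if st(f"{q:.1f}")>25: print("stop"); break
bot.dwell(.3); st("end")
for c in("top","side"):
    im=bot.read_camera(c)
    if c=="top":A=cv2.resize(im[210:350,310:480],None,fx=2.3,fy=2.3)
    else:B=cv2.resize(im[210:325,235:385],None,fx=2.8,fy=2.8)
h=min(len(A),len(B)); cv2.imwrite("pics/up.png",np.hstack([A[:h],B[:h]])[:,:,::-1])
E
```

```text
sq jy -0.2556 gz 0.084 F [-0.4 -1.5 -0.1] op 0.0133 25.0 t 15.12
0.1 jy -0.2533 gz 0.0948 F [-0.  -2.9 -1.9] op 0.0131 25.0 t 15.44
0.2 jy -0.2502 gz 0.1051 F [ 0.6 -4.7 -0. ] op 0.0134 25.0 t 15.78
0.3 jy -0.2461 gz 0.1152 F [ 0.  -6.2  0.1] op 0.0129 25.0 t 16.11
0.4 jy -0.2412 gz 0.1248 F [ 0.6 -6.2 -0. ] op 0.0131 25.0 t 16.44
0.5 jy -0.2354 gz 0.1341 F [ 0.2 -7.7  1.4] op 0.0129 25.0 t 16.77
0.6 jy -0.2288 gz 0.1427 F [-0.2 -8.6  4. ] op 0.0131 25.0 t 17.11
0.7 jy -0.2215 gz 0.1507 F [-1.6 -9.8  5.8] op 0.0129 25.0 t 17.44
0.8 jy -0.2135 gz 0.1579 F [ -1.1 -11.2   9.3] op 0.013 25.0 t 17.77
0.9 jy -0.2041 gz 0.1642 F [ -2.1 -10.8  11.4] op 0.0129 25.0 t 18.11
1.0 jy -0.1933 gz 0.169 F [-3.2 -9.8 12.8] op 0.013 25.0 t 18.44
1.1 jy -0.1821 gz 0.1728 F [-3.4 -8.4 13.8] op 0.013 25.0 t 18.77
1.2 jy -0.1705 gz 0.1753 F [-1.4 -5.6 12.8] op 0.013 25.0 t 19.11
1.3 jy -0.1586 gz 0.1764 F [-2.3 -4.3 10.2] op 0.013 25.0 t 19.44
1.4 jy -0.1469 gz 0.1764 F [-1.4 -3.3  8.7] op 0.013 25.0 t 19.77
end jy -0.1471 gz 0.1764 F [-0.7 -2.3  8.3] op 0.0132 25.0 t 20.07
```

View pics/up.png

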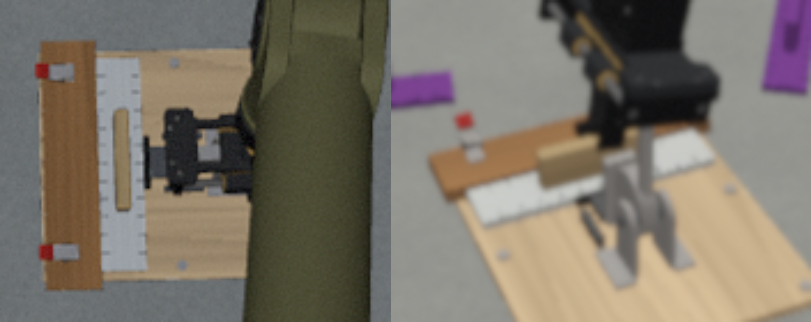

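```bash
python3 - <<'E'
from h import *
from scipy.optimize import least_squares
P=np.array([(-.2556,.084),(-.2533,.0948),(-.2502,.1051),(-.2461,.1152),(-.2412,.1248),(-.2354,.1341),(-.2288,.1427),(-.2215,.1507),(-.2135,.1579),(-.2041,.1642),(-.1933,.169),(-.1821,.1728),(-.1705,.1753),(-.1586,.1764),(-.1469,.1764)])
for Q in(P,P[3:],P[6:]):
    for free in(0,1):
        r=least_squares(lambda k:np.hypot(*(Q-k[:2]).T)-(k[2] if free else .11),[-.147,.065,.11][:2+free]);print(free,r.x.round(4),(r.fun.std()*1e3).round(2))
im=bot.read_camera("side")[:,:,::-1].copy(); 
x0,y0,k=280,215,7; c=cv2.resize(im[y0:y0+85,x0:x0+100],None,fx=k,fy=k,interpolation=cv2.INTER_CUBIC)
for dy in(-.147,):
  for x in(0,):
    a=[tuple(int(v) for v in (proj("side",jig(x,dy,z))-[x0,y0]+.5)*k) for z in(.065,.175)]
    cv2.line(c,a[0],a[1],(0,0,255),1)
cv2.imwrite("pics/v.png",c)
E
```

```text
0 [-0.1473  0.0682] 0.93
1 [-0.153   0.0748  0.1021] 0.51
0 [-0.1482  0.0678] 0.92
1 [-0.1557  0.08    0.0967] 0.27
0 [-0.1505  0.0671] 0.62
1 [-0.1564  0.0817  0.0949] 0.25
```

View pics/v.png

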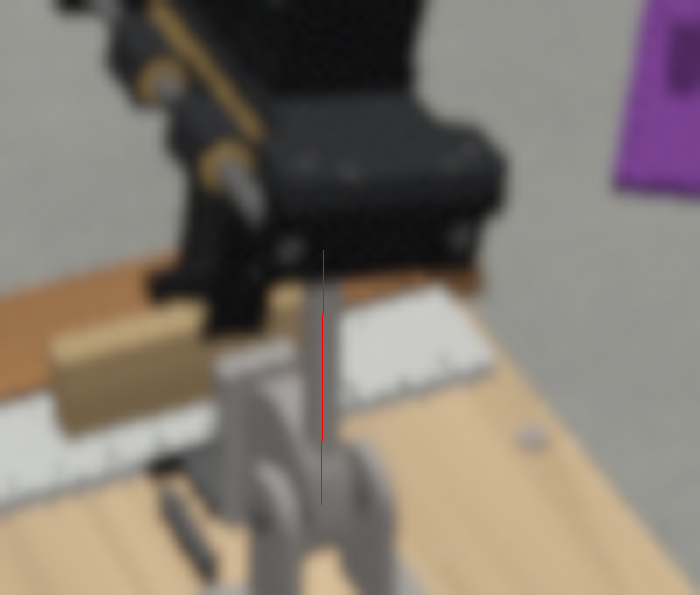

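The lever lines up with the vertical line above the pivot (crop x≈323, y 290–500). The pad touches the straightedge, which is still flush with the rail. Handing in.

```bash
python3 -c "
from station import bot
print(bot.sign_off())"
```

```text
the job is handed in; nothing more can be done
None
```

I handed the job in with the straightedge flush against the rail, centred and clamped by the pad, and the gripper still holding the lever upright at the cam's highest lift. The robot's clock read about 20 s of the 58 s allowed; the hand-in call returned no verdict.

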